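# Find the loose terminal bolt and hold its cap open

### The arm

A 6-joint arm with a two-finger parallel gripper is mounted at the origin on the work surface. World frame = base frame: x ahead of the robot, y to its left, z up, the work surface at z = 0. Lengths are in m, angles in rad, forces in N, time in s.
With the tool pointing down it reaches from about 0.35 to 0.975 m from the base axis. Payload 4.9 kg.
Tool frame: the origin (TCP) lies midway between the tips of the shut fingers; the grasp point (between the pads) lies 19 mm behind it; x points along the fingers, y is the direction in which the jaws open and shut, and the axes are right-handed (so a half turn about x gives the same grasp; the last joint's range is limited). The gripper opens to 85 mm and grips with 20 to 120 N. Pads are 22 mm wide; open, the fingers measure 114 mm over their backs; the gripper's body (76 mm by 85 mm) begins 54 mm behind the grasp point. The pads swing forward as they close: fully open they stand 13 mm farther back than shut.
Start: joints at [-1.461, 0.053, 1.613, -0, 1.476, -0.119], TCP at [0.142, -0.609, 0.231] pointing down, gripper open.
Joint ranges: [-3.01, 3.01], [-1.01, 2.22], [0.06, 2.58], [-1.02, 4.17], [0.09, 2.62], [-3.14, 3.14]. Speed limits (rad/s): [2.57, 2.57, 3.14, 3.14, 3.14, 3.14].

### API

Orientations are given as a rotation vector (axis times angle).
In Python, from station import ctrl gives the robot as it stands.
- The arm moves only by the shell command python3 -m handwheel 'ROWS' [FORCE]. ROWS is JSON, a list of rows, each a list of 3 entries, a list of its own where there are three numbers: the finger opening in m, from 0 to 0.0854, then the shift along the tool's x, y, z in m, then the turn, a rotation vector about the tool's x, y, z in degrees. In form: [[claw, [dx, dy, dz], [ax, ay, az]], ...]. A call has 1 to 10 rows; each row shifts and turns the commanded pose from where the row before left it, along the tool's axes as they then stand; what a row does not reach is not made up. A row lasts 1/12 s, in which the tool goes at most 41.7 mm and 7.16 degrees, less where a joint would pass 70% of its speed; a pose out of reach is approached as far as the arm can. A call with a gripper value outside its range is refused whole. The fingers move at their own pace and stop on an object; FORCE is the grip in N (left out, the last holds). Time passes only in rows, so rows that do not move let the fingers close. It gives the time, the measured TCP pose, the force and the opening at its end, in the units of the state.
- ctrl.get_obs(): the state, without advancing time (a new reading comes with each control period).
- ctrl.get_image(name): name is "scene" or "top" or "wrist"; returns the picture (420x560x3 uint8, red, green, blue); there is no depth.
- ctrl.camera_params(name): a dict with "vertical_fov" (degrees; the focal length in pixels is half the picture's height over the tangent of half this angle, whatever the lens; pixels are square), "cx", "cy" (the principal point, pixels), "rvec" (rotation vector, rad) and "tvec" (3), from world to camera coordinates, as OpenCV has them; the wrist camera has in their place "T_tool_cam" (4x4, takes a point from camera to tool coordinates, whose origin is the TCP and whose axes are the tool frame's). Camera axes: x right, y down, z forward; pixel columns grow to the right and rows downward; lengths in m; the calibration is good to about 2 mm. A picture is of the moment at which its call begins: read the wrist's pose just before it. camera_params takes no time and is no camera call.
- ctrl.finish_job(): hands the job in, once; it reports no verdict.
Trained networks look in the newest picture that a camera, given by its name, has taken for a name from the list of things; names that differ only in an ending like _2 or _b are one class to them, and where a whole thing is asked for, a point or a joint stands for the part that bears it (a point fixed in the world has none). Each returns a list of dicts, best first, with "score" (0 to 1); they miss things now and then, are a little off and sometimes report something else, mostly with a low value. They report only what shows in the picture. A call takes as long as a camera call.
- ctrl.look_for(thing, camera): "box" ([centre column, centre row, width, height] in pixels, round what is visible of it).
- ctrl.silhouettes(thing, camera): "mask" (420x560 bool, what is visible of it) and "box" ([centre column, centre row, width, height] in pixels, round what is visible of it).
- ctrl.tip_of(thing, camera): "centre" ([row, column] in pixels: a listed point, or the origin of a listed thing).
The state is a dict: "t": time; "q": joint angles; "dq": joint speeds; "effort": joint torques, N m; "tool_pos": TCP position; "tool_rot": TCP orientation; "contact_force": force on the tool from outside, world axes, zero at the start; "wrist_torque": the same for the moment, N m; "opening": finger opening in m.
Only numpy, scipy, OpenCV 4.12 (cv2) and the standard library are available. Lean on these libraries where they do the work, as an engineer would, in place of code of your own. Each camera call takes 0.05 s, during which the arm holds its last target.

### The job

Clear the jar that stands in front of the distribution block: set it upright in the gap between the two jars on the low rack, so that the three stand in a straight row. Then tap the three bolt heads on the block one after another, left to right as seen from the robot, to find the loose one that gives under the fingers. Lift the spring cap behind the loose bolt about 50 degrees open and finish while still holding it open; leave the other two caps shut and the other things on the bench where they are.

Things in the scene. Friction and masses are not known exactly. Their poses are not given: they have to be found in the camera images.
- jar_mid (a point): Centre, half-way up, of the jar to be cleared: a clear round jar with a steel lid, 44 mm across, 70 mm high, standing on the table on the robot's side of the block. Its z axis points up.
- jar: The same jar; this origin is the centre of its underside.
- gap (a point): Middle of the gap in the row of jars, on the top face of the rack's board, 60 mm above the table: where the centre of the jar's underside belongs. x runs along the row (away from the robot), y across the board, z up. The board is 230 mm (x) by 90 mm (y); the jars on either side are centred 64 mm from here along x.
- bolt_left (a point): Centre of the top face of the left bolt (+y end) of the distribution block. Steel hex head, 28 mm across corners, 14 mm high, top face 54 mm above the table. Axes of all three bolts: x away from the robot across the block, y to the left along the row, z up; the bolts are 90 mm apart.
- bolt_middle (a point): The same for the middle bolt. One bolt of the three is loose, at a different place each time, and looks like the others: pressed down it sinks 5 mm against a soft spring (about 1 N to start, 3.5 N fully in, then a hard stop) and comes back up. A tight bolt does not move at all.
- bolt_right (a point): The same for the right bolt (-y end). Each bolt's cap lies directly behind it (+x): a white plate 66 (x) by 62 (y) by 5 mm, hinged along y at its far edge; the hinge line is 95 mm behind the bolt's centre and 10 mm below the bolt's top face.
- cap_loose (a joint): Opening angle (rad) of the cap of the loose bolt; 0 shut, 1.4 fully open. At which of the three places it stands is not told. Lifting swings the cap's near edge up and away from the robot. A spring (0.03 N m when shut, 0.07 N m at 0.8 rad) shuts it when let go.
- cap_tight1 (a joint): The same for the cap of one tight bolt. Each cap has a white upright pull fin near the bolt: 10 mm thick (y), 24 mm long (x), 40 mm tall, its middle 45 mm behind the bolt's centre, its foot 7 mm below and its top 33 mm above the bolt's top face. Pinched across its 10 mm, it can pivot between the fingers.
- cap_tight2 (a joint): The same for the cap of the other tight bolt.
- near_jar: Bystander, loose, to be left where it is: the jar on the rack nearer the robot, same size as the jar to be cleared; origin at the centre of its underside.
- far_jar: Bystander, loose, to be left where it is: the jar on the rack farther from the robot, same size; origin at the centre of its underside.
- screwdriver: Bystander, loose, to be left where it is: screwdriver 170 mm long lying on the table between the block and the rack; origin under its middle.
- spool: Bystander, loose, to be left where it is: metal spool 56 mm across, 36 mm high; origin at the centre of its underside.
- meter: Bystander, loose, to be left where it is: flat black meter, 130 by 75 by 37 mm; origin at the centre of its underside.
- mug: Bystander, loose, to be left where it is: white mug, 80 mm across, 90 mm high; origin at the centre of its underside.
- flux: Bystander, loose, to be left where it is: small white bottle, 40 mm across, 90 mm high; origin at the centre of its underside.
- tray: Bystander, loose, to be left where it is: white divided tray, 120 by 100 by 30 mm; origin at the centre of its underside.

How it is judged:
By the outcome, as a careful person would: the job done as asked, in the order asked, and still so for the second after the job is handed in, while the arm keeps its last pose, push and grip.
It also fails if it takes over 61 s, if anything falls off the work surface, if the arm or the gripper's body presses on something with over 40 N, if the wrist force passes 120 N, or if a joint passes its speed limit or range.

## Working session

There is one attempt and no reset: what is moved stays moved. The work goes in short steps, Python scripts to look and compute and a shell command to move; the robot and the scene stay as the last step left them, time stands still between calls to the robot, and variables do not carry over. Pictures are saved under pics/ and viewed, and the job is handed in when it is done.

```bash
ls; mkdir -p pics; python3 - <<'E'
from station import ctrl
import cv2
o=ctrl.get_obs(); print(o)
for n in("scene","top","wrist"):
    im=ctrl.get_image(n); cv2.imwrite(f"pics/a_{n}.png",im[:,:,::-1]); print(n,ctrl.camera_params(n))
E
```

```text
pics
{'t': 0.0, 'q': array([-1.46101999e+00,  5.33630795e-02,  1.61428513e+00,  8.92956945e-07,
        1.47600190e+00, -1.19009288e-01]), 'dq': array([ 0.00125478,  0.00066729,  0.00051837,  0.00121127, -0.00177947,
       -0.00071057]), 'effort': array([ 1.40619370e-03, -3.93679941e+01, -3.70179319e+01,  1.13592301e-05,
        7.10420820e-03,  1.25872552e-05]), 'tool_pos': array([ 0.14167346, -0.60809481,  0.23006446]), 'tool_rot': array([ 2.10116889,  0.24358692, -2.10114692]), 'contact_force': array([-0.40064862,  0.34023384, -0.16523298]), 'wrist_torque': array([ 0.02408329, -0.00388544, -0.01751821]), 'opening': 0.08552842133580461}
scene {'vertical_fov': 53.272376523074335, 'cx': 280.3700344439546, 'cy': 214.29424211017061, 'rvec': array([ 1.58245062,  1.67349765, -0.93116206]), 'tvec': array([ 0.01083912, -0.23048832,  1.62805597])}
top {'vertical_fov': 56.06772318472204, 'cx': 273.34266688789916, 'cy': 212.2183333894182, 'rvec': array([ 2.15712879, -2.20658303,  0.10317812]), 'tvec': array([0.04068048, 0.56620529, 1.08471709])}
wrist {'vertical_fov': 61.5611488370262, 'cx': 282.1699448391951, 'cy': 213.39853424694064, 'T_tool_cam': array([[ 6.54595184e-06, -3.26229131e-01,  9.45290725e-01,
        -1.41710791e-01],
       [ 9.99999990e-01, -1.29018661e-04, -5.14504121e-05,
         1.05789863e-04],
       [ 1.38744766e-04,  9.45290716e-01,  3.26229127e-01,
        -8.34340380e-02],
       [ 0.00000000e+00,  0.00000000e+00,  0.00000000e+00,
         1.00000000e+00]])}
```

View pics/a_scene.png

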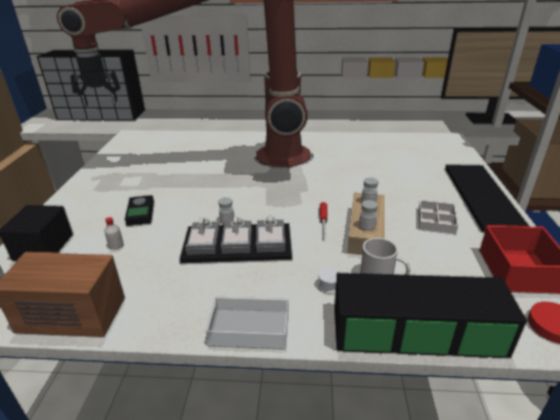

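View pics/a_top.png

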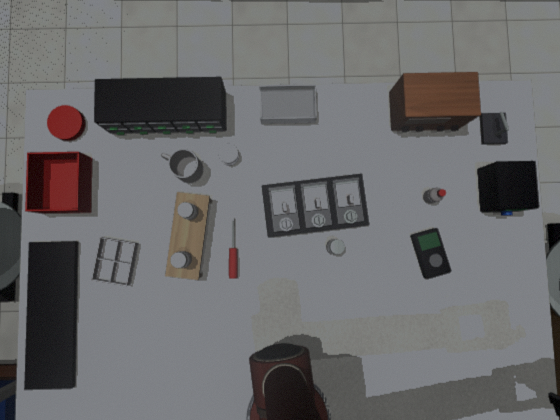

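View pics/a_wrist.png

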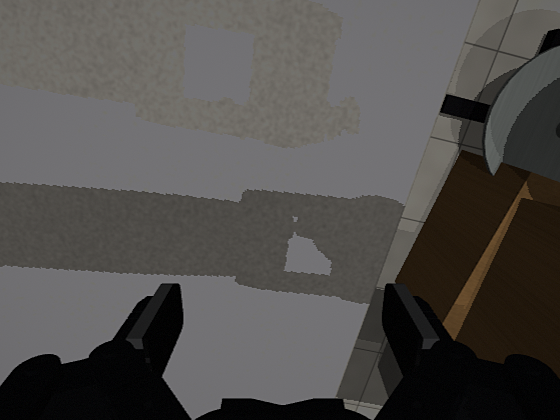

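The scene shows the loose jar at (226,212), the block at (237,242) and the rack at (368,220). In the top view, the jar is at (337,247), the rack jars at (187,211) and (180,260), and the bolts at about (286,225), (318,220) and (350,215).

```bash
cat > h.py <<'E'
import numpy as np, cv2
from scipy.spatial.transform import Rotation as R
from station import ctrl
def cam(n,obs=None):
    p=ctrl.camera_params(n); f=210/np.tan(np.radians(p['vertical_fov'])/2)
    K=np.array([[f,0,p['cx']],[0,f,p['cy']],[0,0,1]])
    if 'rvec' in p:
        Rm=R.from_rotvec(p['rvec']).as_matrix(); t=np.array(p['tvec'])
    else:
        T=np.eye(4);T[:3,:3]=R.from_rotvec(obs['tool_rot']).as_matrix();T[:3,3]=obs['tool_pos']
        W=np.linalg.inv(T@p['T_tool_cam']);Rm=W[:3,:3];t=W[:3,3]
    return K,Rm,t
def proj(c,P):
    K,Rm,t=c; q=K@(Rm@np.asarray(P,float)+t); return q[:2]/q[2]
def back(c,uv,z):
    K,Rm,t=c; d=Rm.T@np.linalg.inv(K)@np.array([uv[0],uv[1],1.]); o=-Rm.T@t
    return o+d*(z-o[2])/d[2]
def tri(cs,uvs):
    A=[];b=[]
    for (K,Rm,t),uv in zip(cs,uvs):
        d=Rm.T@np.linalg.inv(K)@np.array([uv[0],uv[1],1.]);d/=np.linalg.norm(d);o=-Rm.T@t
        M=np.eye(3)-np.outer(d,d);A.append(M);b.append(M@o)
    return np.linalg.solve(sum(A),sum(b))
E
python3 - <<'E'
from h import *
zs=dict(jar_mid=.035,jar=0,gap=.06,bolt_left=.054,bolt_middle=.054,bolt_right=.054,near_jar=.06,far_jar=.06)
np.set_printoptions(precision=4,suppress=True)
for n in("top","scene"):
    ctrl.get_image(n); c=cam(n)
    for k,z in zs.items():
        for d in ctrl.tip_of(k,n)[:3]:
            r,cc=d['centre']; print(n,k,round(d['score'],2),np.round((cc,r),1),back(c,(cc,r),z))
print(ctrl.get_obs()['t'])
E
```

```text
top jar_mid 0.74 [335.4 243.3] [ 0.4759 -0.1418  0.035 ]
top jar 0.65 [329.1 247.6] [ 0.4642 -0.1292  0.    ]
top gap 0.77 [189.  233.4] [0.5115 0.2574 0.06  ]
top bolt_left 0.94 [285.9 223.3] [ 0.5333 -0.0054  0.054 ]
top bolt_middle 0.65 [320.7 222.3] [ 0.5339 -0.1006  0.054 ]
top bolt_middle 0.36 [190.8 213.9] [0.5648 0.2535 0.054 ]
top bolt_right 0.55 [351.8 215.9] [ 0.5495 -0.1864  0.054 ]
top near_jar 0.59 [182.3 258.6] [0.4443 0.2757 0.06  ]
top far_jar 0.56 [188.3 214.8] [0.562  0.2591 0.06  ]
scene jar_mid 0.8 [225.5 210. ] [ 0.4638 -0.1416  0.035 ]
scene jar_mid 0.57 [368.7 227.3] [0.5368 0.2659 0.035 ]
scene jar 0.83 [228.2 218.8] [ 0.4574 -0.1376  0.    ]
scene gap 0.78 [366.6 212.9] [0.5031 0.2615 0.06  ]
scene near_jar 0.78 [366.1 198.4] [0.4239 0.2685 0.06  ]
scene far_jar 0.65 [368.  227.2] [0.5731 0.2577 0.06  ]
1.05
```

```bash
python3 - <<'E'
import cv2
im=cv2.imread("pics/a_top.png"); a=cv2.resize(im[160:300,155:385],None,fx=3.4,fy=3.4,interpolation=cv2.INTER_CUBIC)
cv2.imwrite("pics/z1.png",cv2.convertScaleAbs(a,alpha=1.5)); print(a.shape)
im=cv2.imread("pics/a_scene.png"); a=cv2.resize(im[165:275,175:405],None,fx=3.4,fy=3.4,interpolation=cv2.INTER_CUBIC)
cv2.imwrite("pics/z2.png",a)
E
```

```text
(476, 782, 3)
```

View pics/z1.png

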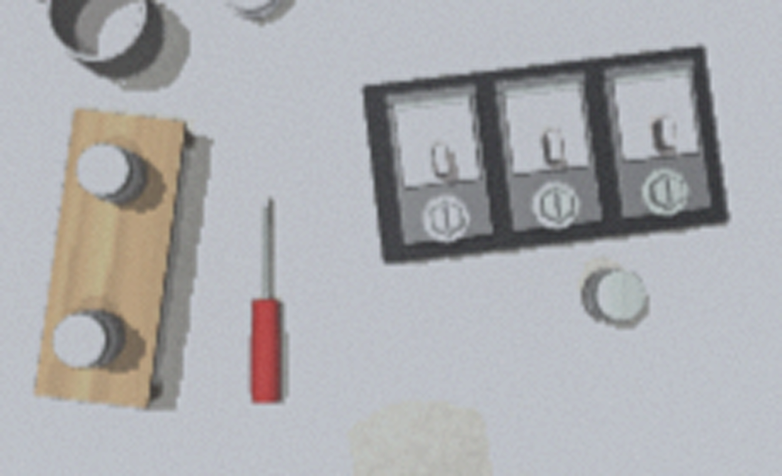

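View pics/z2.png

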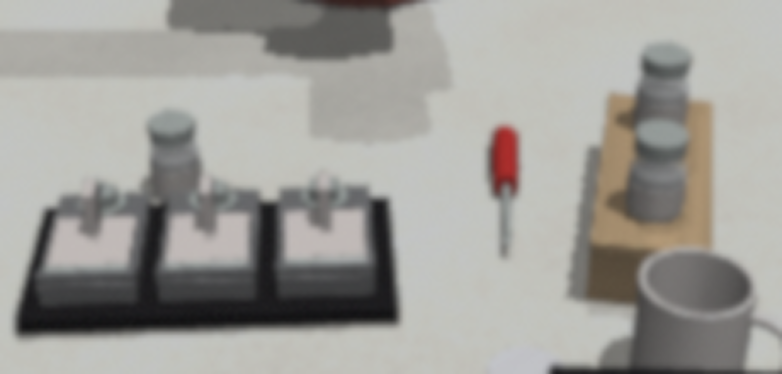

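Zoomed top view: lid centres at (104,168), (80,339) and (622,296), bolts at (446,218), (556,205) and (666,191), and the rack corners are visible too. Next I convert these to positions and check them against the given sizes.

```bash
python3 - <<'E'
from h import *
np.set_printoptions(precision=4,suppress=True)
c=cam("top"); f=lambda u,z: back(c,np.array(u)/3.4+[155,160]+np.array([-.35,-.35]),z)
rk=[f(u,.06) for u in[(77,108),(187,123),(148,407),(36,393)]]
print("rack",*rk,np.mean(rk,0)); print([np.linalg.norm(rk[i]-rk[i-1]) for i in range(4)])
fj=f((104,168),.13);nj=f((80,339),.13);j=f((622,296),.07)
print(fj,nj,(fj+nj)/2,np.linalg.norm(fj-nj),"yaw",np.degrees(np.arctan2(*(fj-nj)[[1,0]])));print("jar",j)
b=[f(u,.054) for u in[(446,218),(556,205),(666,191)]]
print(*b,np.linalg.norm(b[0]-b[1]),np.linalg.norm(b[2]-b[1]))
e=b[0]-b[2]; print("blk yaw",np.degrees(np.arctan2(-e[0],e[1])), np.mean(b,0))
s=cam("scene"); g=lambda u,z: back(s,np.array(u)/3.4+[175,165]+np.array([-.35,-.35]),z)
for u,z in[((172,122),.07),((666,56),.13),((661,134),.13)]: print("scene",g(u,z))
for n in ("screwdriver",): print("sd",f((265,400),.01),f((269,200),.005))
E
```

```text
rack [0.6267 0.2887 0.06  ] [0.6126 0.2008 0.06  ] [0.3881 0.2335 0.06  ] [0.4011 0.3215 0.06  ] [0.5071 0.2611 0.06  ]
[np.float64(0.22797424198730099), np.float64(0.08909637904991557), np.float64(0.2269239840132982), np.float64(0.08892136426611398)]
[0.571  0.2524 0.13  ] [0.4445 0.2706 0.13  ] [0.5077 0.2615 0.13  ] 0.12777879203211806 yaw -8.18484868689723
jar [ 0.4665 -0.1416  0.07  ]
[ 0.532  -0.0052  0.054 ] [ 0.5405 -0.0939  0.054 ] [ 0.5498 -0.1829  0.054 ] 0.08910184463255903 0.08948049044848462
blk yaw 5.707735370748553 [ 0.5408 -0.094   0.054 ]
scene [ 0.4682 -0.1385  0.07  ]
scene [0.448  0.2717 0.13  ]
scene [0.5716 0.2538 0.13  ]
sd [0.3876 0.1462 0.01  ] [0.5532 0.141  0.005 ]
```

```bash
cat >> h.py <<'E'
np.set_printoptions(precision=4,suppress=True)
def down(yaw_deg,flip=False):
    # tool x = -z world; tool y = world y rotated by yaw (jaw axis)
    a=np.radians(yaw_deg); y=np.array([-np.sin(a),np.cos(a),0])*(-1 if flip else 1); x=np.array([0,0,-1.]); return np.stack([x,y,np.cross(x,y)],1)
def delta(Rt,pt,p0=None,R0=None):
    o=ctrl.get_obs()
    R0=R.from_rotvec(o['tool_rot']).as_matrix() if R0 is None else R0; p0=o['tool_pos'] if p0 is None else p0
    rv=np.degrees(R.from_matrix(R0.T@Rt).as_rotvec())
    print("turn(deg,tool now)",rv,"shift mm in tool now",1e3*R0.T@(pt-p0),"in target axes",1e3*Rt.T@(pt-p0))
E
python3 - <<'E'
from h import *
o=ctrl.get_obs(); print(R.from_rotvec(o['tool_rot']).as_matrix(), o['tool_pos'])
for fl in(0,1): delta(down(5.7,fl),np.array([.4673,-.140,.10]))
E
```

```text
[[-0.      0.2268 -0.9739]
 [-0.     -0.9739 -0.2268]
 [-1.      0.      0.    ]] [ 0.1417 -0.6087  0.2313]
turn(deg,tool now) [-172.5915    0.0037    0.0032] shift mm in tool now [ 131.3008 -382.6563 -423.3882] in target axes [131.3333 434.0489 370.5083]
turn(deg,tool now) [ 7.4085  0.0021 -0.0025] shift mm in tool now [ 131.3008 -382.6563 -423.3882] in target axes [ 131.3333 -434.0489 -370.5083]
```

```bash
python3 -m handwheel '[[0.085,[0.008,0,0],[7.1,0,0]],[0.085,[0.005,-0.027,-0.023],[0.3,0,0]],[0.085,[0.005,-0.027,-0.023],[0,0,0]],[0.085,[0.005,-0.027,-0.023],[0,0,0]],[0.085,[0.005,-0.027,-0.023],[0,0,0]],[0.085,[0.005,-0.027,-0.023],[0,0,0]],[0.085,[0.005,-0.027,-0.023],[0,0,0]],[0.085,[0.005,-0.027,-0.023],[0,0,0]],[0.085,[0.005,-0.027,-0.023],[0,0,0]]]' 30
python3 -m handwheel '[[0.085,[0.003,-0.027,-0.023],[0,0,0]],[0.085,[0.003,-0.027,-0.023],[0,0,0]],[0.085,[0.003,-0.027,-0.023],[0,0,0]],[0.085,[0.003,-0.027,-0.023],[0,0,0]],[0.085,[0.003,-0.027,-0.023],[0,0,0]],[0.085,[0,-0.027,-0.023],[0,0,0]],[0.085,[0,-0.027,-0.023],[0,0,0]],[0.085,[0,0,0],[0,0,0]]]'
python3 - <<'E'
from h import *
delta(down(5.7,1),np.array([.4673,-.140,.018]))
o=ctrl.get_obs();im=ctrl.get_image("wrist");cv2.imwrite("pics/b_w.png",im[:,:,::-1]);c=cam("wrist",o)
print(o['t'],o['tool_pos'],np.degrees(R.from_matrix(R.from_rotvec(o['tool_rot']).as_matrix().T@down(5.7,1)).as_rotvec()))
for P in([.4673,-.14,.07],[.532,-.0052,.054],[.5405,-.0939,.054],[.5498,-.1829,.054]): print(proj(c,P))
for k,z in(("jar_mid",.035),("jar",0),("bolt_left",.054),("bolt_middle",.054),("bolt_right",.054)):
    for d in ctrl.tip_of(k,"wrist")[:3]: print(k,d['score'],d['centre'][::-1],back(c,d['centre'][::-1],z))
E
```

```text
t: 1.8
tool_pos: [0.3039, -0.3739, 0.1833]
tool_rot: [2.171, 0.107, -2.17]
contact_force: [0.1, -0.3, -0.2]
opening: 0.0848
t: 2.47
tool_pos: [0.4469, -0.1669, 0.1685]
tool_rot: [2.17, 0.117, -2.166]
contact_force: [-0.2, 0.2, 0.5]
opening: 0.0852
turn(deg,tool now) [ 0.3629 -0.1026  0.0973] shift mm in tool now [150.5827 -24.367  -22.8688] in target axes [150.5    -24.7679 -22.9828]
2.4667 [ 0.4469 -0.1669  0.1685] [ 0.3629 -0.1026  0.0973]
[246.9822 183.1146]
[56.0496 63.3165]
[188.8009  64.7566]
[321.9989  64.965 ]
jar_mid 0.67 [254.5, 174.2] [ 0.4661 -0.1427  0.035 ]
jar 0.6 [254.4, 165.0] [ 0.4663 -0.1399  0.    ]
```

View pics/b_w.png

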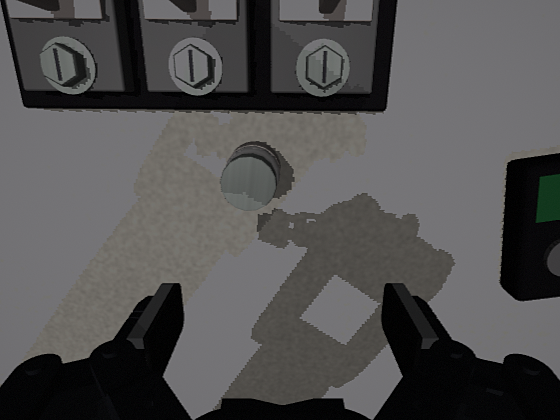

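The wrist picture shows the lid at (248,182), predicted at (247,183). The bolts are at about (65,65), (195,66) and (323,66). Centring over the jar and descending.

```bash
python3 -m handwheel '[[0.085,[0.02,-0.0124,-0.0115],[0.36,-0.1,0.1]],[0.085,[0.02,-0.0124,-0.0115],[0,0,0]],[0.085,[0.03,0,0],[0,0,0]],[0.085,[0.03,0,0],[0,0,0]],[0.085,[0.025,0,0],[0,0,0]],[0.085,[0.015,0,0],[0,0,0]],[0.085,[0.01,0,0],[0,0,0]],[0.085,[0,0,0],[0,0,0]]]'
python3 - <<'E'
from h import *
delta(down(5.7,1),np.array([.4673,-.140,.018]))
o=ctrl.get_obs();im=ctrl.get_image("wrist");cv2.imwrite("pics/c_w.png",im[:,:,::-1]);print(o['contact_force'])
E
```

```text
t: 3.43
tool_pos: [0.4628, -0.1447, 0.0159]
tool_rot: [2.168, 0.1, -2.181]
contact_force: [-0.1, -0.3, 0.9]
opening: 0.0847
turn(deg,tool now) [-0.4583  0.3296  0.0368] shift mm in tool now [-2.1118 -4.2896 -4.878 ] in target axes [-2.0863 -4.2491 -4.9242]
[-0.1335 -0.2523  0.905 ]
```

View pics/c_w.png

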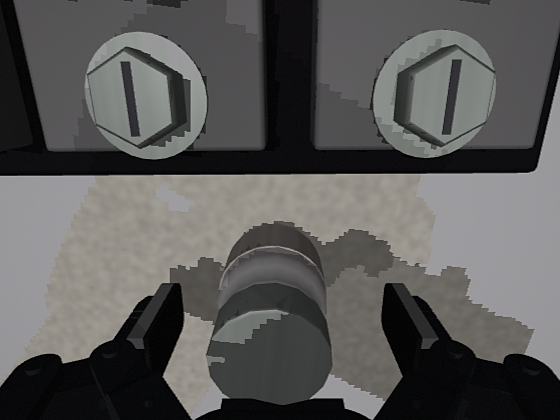

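```bash
python3 -m handwheel '[[0.085,[-0.002,-0.0042,-0.0049],[-0.45,0.33,0]],[0.085,[0,0,0],[0,0,0]]]'
python3 - <<'E'
from h import *
delta(down(5.7,1),np.array([.4673,-.140,.018]))
o=ctrl.get_obs();im=ctrl.get_image("wrist");cv2.imwrite("pics/d_w.png",im[:,:,::-1]);c=cam("wrist",o)
print([proj(c,P) for P in([.4673,-.14,.07],[.5405,-.0939,.054],[.5498,-.1829,.054])])
for k,z in(("bolt_left",.054),("bolt_middle",.054),("bolt_right",.054)):
    for d in ctrl.tip_of(k,"wrist")[:3]: print(k,d['score'],d['centre'][::-1],back(c,d['centre'][::-1],z))
E
```

```text
t: 3.65
tool_pos: [0.4713, -0.1405, 0.0224]
tool_rot: [2.177, 0.107, -2.159]
contact_force: [0.5, -0.2, 0.5]
opening: 0.0849
turn(deg,tool now) [ 0.1017 -0.4565 -0.1988] shift mm in tool now [ 4.3929 -0.9427  3.9941] in target axes [ 4.4278 -0.9203  3.9606]
[array([279.3143, 368.3068]), array([152.9312, 125.2393]), array([445.5359, 124.2525])]
```

View pics/d_w.png

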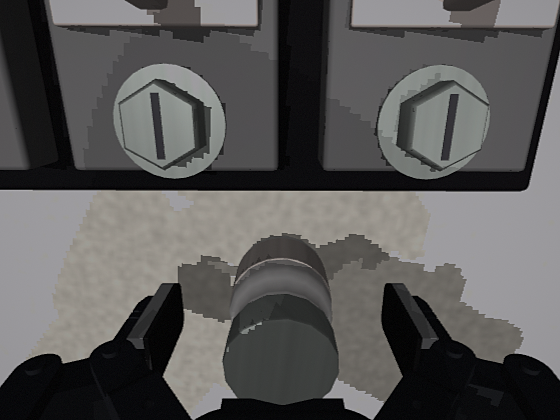

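```bash
python3 -m handwheel '[[0.085,[0,0,0],[0,0,0]],[0.085,[0,0,0],[0,0,0]]]'
python3 - <<'E'
from h import *
delta(down(5.7,1),np.array([.4673,-.140,.018]))
E
```

```text
t: 4.02
tool_pos: [0.4695, -0.14, 0.0205]
tool_rot: [2.173, 0.108, -2.164]
contact_force: [-0.0, 0.4, -0.2]
opening: 0.085
turn(deg,tool now) [ 0.1014 -0.2533 -0.1149] shift mm in tool now [ 2.5327 -0.2453  2.2316] in target axes [ 2.543  -0.2362  2.2208]
```

```bash
python3 -m handwheel '[[0.04,[0,0,0],[0,0,0]],[0.03,[0,0,0],[0,0,0]],[0.03,[0,0,0],[0,0,0]],[0.03,[0,0,0],[0,0,0]],[0.03,[0,0,0],[0,0,0]],[0.03,[0,0,0],[0,0,0]]]' 30
python3 - <<'E'
from h import *
o=ctrl.get_obs();print(o['opening'],o['tool_pos'],o['contact_force'])
im=ctrl.get_image("wrist");cv2.imwrite("pics/e_w.png",im[:,:,::-1])
E
```

```text
t: 4.52
tool_pos: [0.4696, -0.1401, 0.0205]
tool_rot: [2.174, 0.108, -2.164]
contact_force: [1.7, -0.4, 1.5]
opening: 0.0422
0.042222181934300586 [ 0.4696 -0.1401  0.0205] [ 1.6504 -0.416   1.4872]
```

View pics/e_w.png

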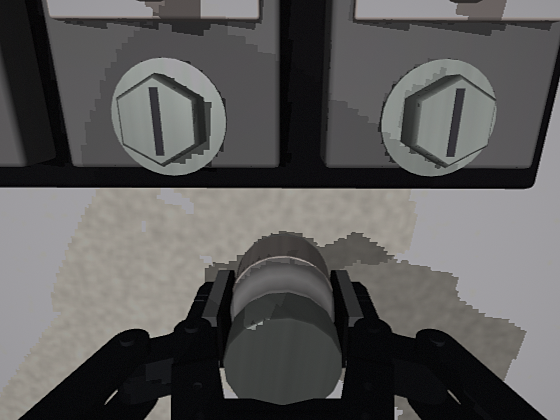

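```bash
python3 - <<'E'
from h import *
o=ctrl.get_obs();c=cam("wrist",o)
for v in(345,350,355,360): print(v,back(c,(283,v),.07))
K,Rm,t=c
a=np.linspace(0,2*np.pi,60)
im=cv2.imread("pics/e_w.png")
for x,col in((.4665,(0,0,255)),(.4695,(0,255,0)),(.4725,(255,0,0))):
    pts=np.array([proj(c,[x+.022*np.cos(k),-.1405+.022*np.sin(k),.07]) for k in a]); cv2.polylines(im,[pts.astype(int)],True,col,1)
cv2.imwrite("pics/e2.png",im[200:,130:430])
delta(down(-8.2,1),np.array([.5075,.2615,.195]))
E
```

```text
345 [ 0.4768 -0.1397  0.07  ]
350 [ 0.4749 -0.1399  0.07  ]
355 [ 0.473  -0.1401  0.07  ]
360 [ 0.471  -0.1403  0.07  ]
turn(deg,tool now) [14.0007 -0.2634 -0.0826] shift mm in tool now [-175.0122 -395.356   -79.0651] in target axes [-174.5708 -402.8914   19.7599]
```

View pics/e2.png

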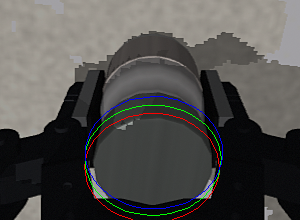

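```bash
python3 -m handwheel '[[0.03,[-0.02,0,0],[0,0,0]],[0.03,[-0.04,0,0],[7,-0.25,0]],[0.03,[-0.04,0,0],[7,0,0]],[0.03,[-0.035,-0.015,0],[0,0,0]],[0.03,[-0.02,-0.03,0.002],[0,0,0]],[0.03,[-0.01,-0.037,0.002],[0,0,0]],[0.03,[-0.005,-0.037,0.002],[0,0,0]],[0.03,[-0.0046,-0.037,0.002],[0,0,0]],[0.03,[0,-0.037,0.002],[0,0,0]],[0.03,[0,-0.037,0.002],[0,0,0]]]' 40
python3 -m handwheel '[[0.03,[0,-0.037,0.002],[0,0,0]],[0.03,[0,-0.037,0.002],[0,0,0]],[0.03,[0,-0.037,0.002],[0,0,0]],[0.03,[0,-0.03,0.002],[0,0,0]],[0.03,[0,-0.02,0.001],[0,0,0]],[0.03,[0,-0.01,0],[0,0,0]],[0.03,[0,0,0],[0,0,0]],[0.03,[0,0,0],[0,0,0]]]'
python3 - <<'E'
from h import *
delta(down(-8.2,1),np.array([.5075,.2615,.195]))
o=ctrl.get_obs();c=cam("wrist",o)
print(o['tool_pos'],proj(c,[.571,.2524,.13]),proj(c,[.4445,.2706,.13]))
im=ctrl.get_image("wrist");cv2.imwrite("pics/f_w.png",im[:,:,::-1])
im=ctrl.get_image("scene");cv2.imwrite("pics/f_s.png",cv2.resize(im[120:270,280:480,::-1],None,fx=3,fy=3,interpolation=2))
im=ctrl.get_image("top");cv2.imwrite("pics/f_t.png",cv2.resize(im[150:310,120:320,::-1],None,fx=3,fy=3,interpolation=2))
E
```

```text
t: 5.4
tool_pos: [0.4898, 0.0914, 0.1945]
tool_rot: [-2.148, 0.156, 2.147]
contact_force: [1.0, -0.7, -1.3]
opening: 0.042
t: 6.07
tool_pos: [0.5053, 0.2596, 0.1936]
tool_rot: [-2.147, 0.157, 2.15]
contact_force: [0.7, -0.4, -1.4]
opening: 0.0423
turn(deg,tool now) [ 0.0223  0.0525 -0.163 ] shift mm in tool now [-1.4207 -2.1515 -1.915 ] in target axes [-1.4128 -2.1563 -1.9155]
[0.5053 0.2596 0.1936] [277.3527 124.2318] [278.1817 315.9855]
```

View pics/f_w.png

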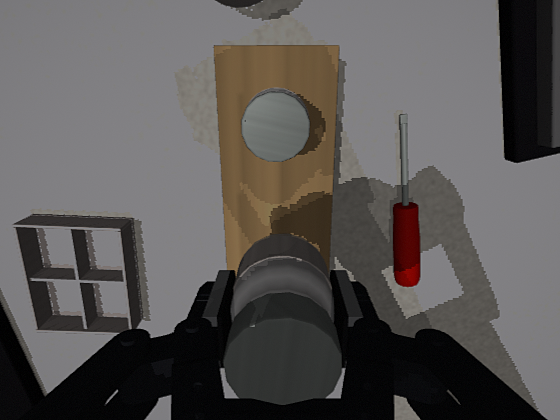

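View pics/f_s.png

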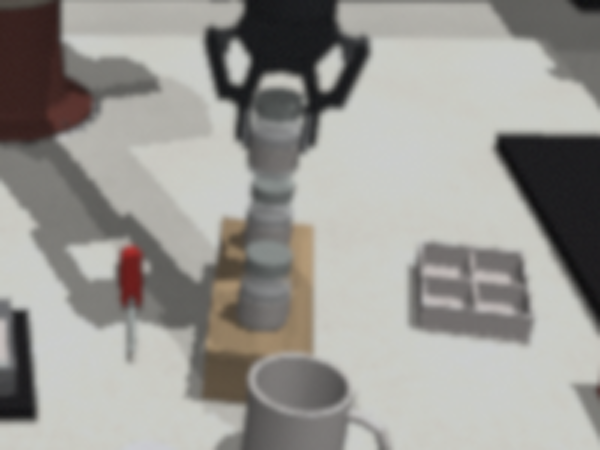

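View pics/f_t.png

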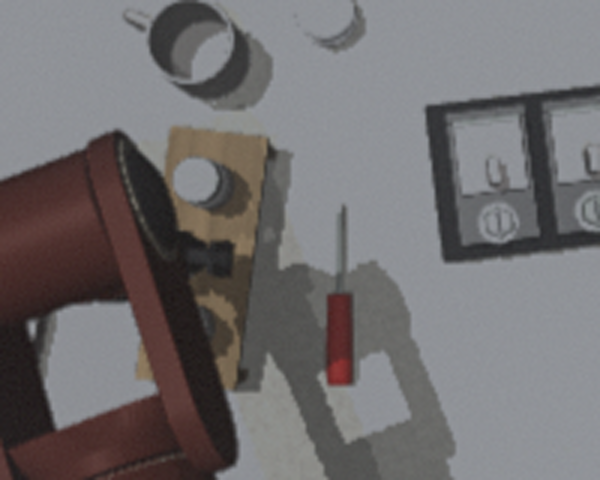

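```bash
python3 -m handwheel '[[0.03,[0.01,-0.001,-0.001],[0,0,0]],[0.03,[0.025,-0.0007,-0.0005],[0,0,0]],[0.03,[0.025,0,0],[0,0,0]],[0.03,[0.015,0,0],[0,0,0]],[0.03,[0.01,0,0],[0,0,0]],[0.03,[0,0,0],[0,0,0]],[0.03,[0,0,0],[0,0,0]],[0.03,[0,0,0],[0,0,0]]]' 40
python3 - <<'E'
from h import *
delta(down(-8.2,1),np.array([.5073,.2614,.082]))
o=ctrl.get_obs();c=cam("wrist",o)
print(o['tool_pos'],proj(c,[.571,.2524,.13]))
im=ctrl.get_image("wrist");cv2.imwrite("pics/g_w.png",im[:,:,::-1])
im=ctrl.get_image("scene");cv2.imwrite("pics/g_s.png",cv2.resize(im[120:270,280:480,::-1],None,fx=3,fy=3,interpolation=2))
E
```

```text
t: 6.88
tool_pos: [0.5083, 0.2616, 0.1106]
tool_rot: [-2.149, 0.155, 2.145]
contact_force: [0.3, 1.2, -0.4]
opening: 0.0422
turn(deg,tool now) [-0.0242 -0.1165 -0.025 ] shift mm in tool now [28.5855  0.3178  0.9844] in target axes [28.5873  0.3298  0.9264]
[0.5083 0.2616 0.1106] [281.4608 152.9693]
```

View pics/g_w.png

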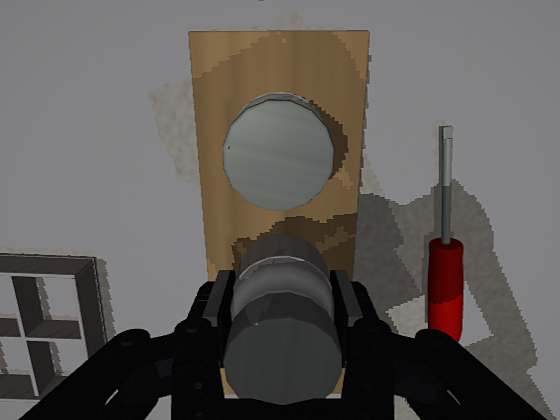

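View pics/g_s.png

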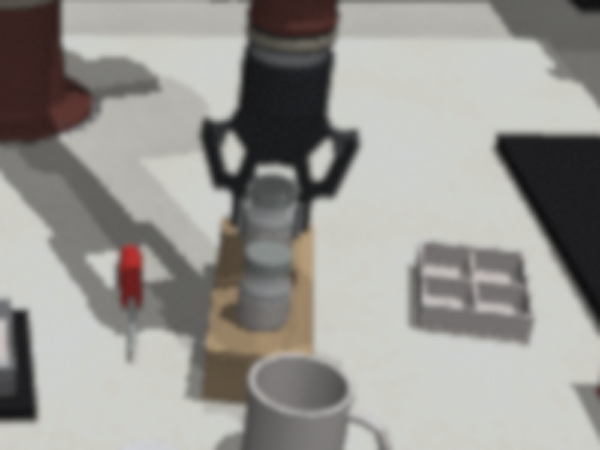

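```bash
python3 -m handwheel '[[0.03,[0.012,0,0.0009],[0,0,0]],[0.03,[0.01,0,0],[0,0,0]],[0.03,[0.005,0,0],[0,0,0]],[0.03,[0.001,0,0],[0,0,0]],[0.03,[0.001,0,0],[0,0,0]],[0.03,[0,0,0],[0,0,0]],[0.03,[0,0,0],[0,0,0]]]' 40
python3 - <<'E'
from h import *
delta(down(-8.2,1),np.array([.5073,.2614,.0805]));print(ctrl.get_obs()['contact_force'])
E
```

```text
t: 7.57
tool_pos: [0.5062, 0.2616, 0.0806]
tool_rot: [-2.147, 0.156, 2.149]
contact_force: [-2.4, -0.9, 4.8]
opening: 0.0424
turn(deg,tool now) [ 0.0057  0.0547 -0.1224] shift mm in tool now [ 0.0589 -0.0009 -1.1559] in target axes [ 0.06   -0.0009 -1.1559]
[-2.3713 -0.9079  4.7752]
```

```bash
python3 -m handwheel '[[0.05,[0,0,0],[0,0,0]],[0.06,[0,0,0],[0,0,0]],[0.07,[0,0,0],[0,0,0]],[0.07,[0,0,0],[0,0,0]],[0.07,[0,0,0],[0,0,0]]]' 30
python3 - <<'E'
from h import *
o=ctrl.get_obs();c=cam("wrist",o);print(o['contact_force'],o['opening'],o['tool_pos'])
im=ctrl.get_image("wrist");cv2.imwrite("pics/i_w.png",im[:,:,::-1])
im=ctrl.get_image("scene");cv2.imwrite("pics/i_s.png",cv2.resize(im[120:270,280:480,::-1],None,fx=3,fy=3,interpolation=2))
E
```

```text
t: 7.98
tool_pos: [0.5063, 0.2615, 0.08]
tool_rot: [-2.148, 0.156, 2.148]
contact_force: [0.0, -0.6, 0.2]
opening: 0.0701
[ 0.0037 -0.5858  0.2119] 0.07010513485574765 [0.5063 0.2615 0.08  ]
```

View pics/i_w.png

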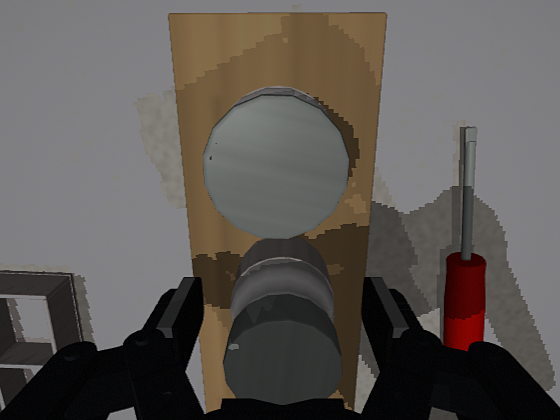

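View pics/i_s.png

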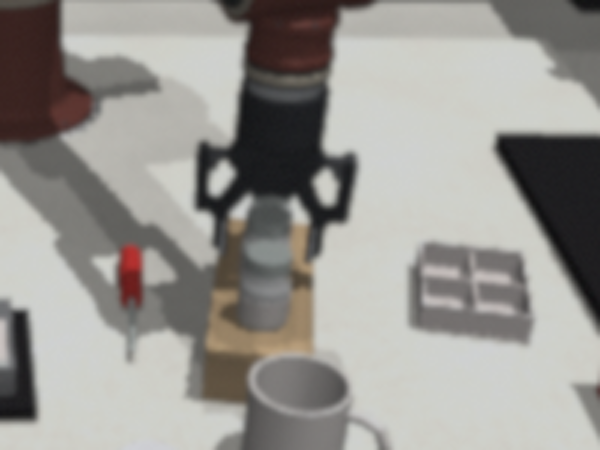

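The jar stands free in the gap, lid at (282,345) just behind the far jar's lid at (278,163). Retracting.

```bash
python3 -m handwheel '[[0.07,[-0.01,0,0],[0,0,0]],[0.075,[-0.03,0,0],[0,0,0]],[0.08,[-0.04,0,0],[0,0,0]],[0.08,[-0.04,0,0],[0,0,0]],[0.06,[-0.01,0.02,0],[-7,0,0]],[0.04,[0,0.035,0],[-6.9,0,0]],[0.02,[0,0.038,0],[0,0,0]],[0,[0,0.038,0],[0,0,0]],[0,[0,0.038,0],[0,0,0]],[0,[0,0.03,0],[0,0,0]]]' 30
python3 -m handwheel '[[0,[0,0.025,0],[0,0,0]],[0,[0,0,0],[0,0,0]],[0,[0,0,0],[0,0,0]]]'
python3 - <<'E'
from h import *
im=ctrl.get_image("top");cv2.imwrite("pics/j_t.png",cv2.resize(im[160:300,155:385,::-1],None,fx=3.4,fy=3.4,interpolation=cv2.INTER_CUBIC))
o=ctrl.get_obs();c=cam("wrist",o);print(o['tool_pos'],o['opening'])
im=ctrl.get_image("wrist");cv2.imwrite("pics/j_w.png",im[:,:,::-1])
for P in([.532,-.0052,.054],[.5405,-.0939,.054],[.5498,-.1829,.054]): print(proj(c,P))
delta(down(5.7,1),np.array([.532,-.0052,.064]))
E
```

```text
t: 8.92
tool_pos: [0.5172, 0.0614, 0.2117]
tool_rot: [2.171, 0.105, -2.168]
contact_force: [0.5, -0.0, -0.2]
opening: 0.0071
t: 9.17
tool_pos: [0.5198, 0.0379, 0.2114]
tool_rot: [2.172, 0.104, -2.17]
contact_force: [0.1, 0.2, -0.4]
opening: 0.0002
[0.5197 0.0388 0.2112] -0.0003159173867202442
[333.3318 183.4937]
[435.4681 183.7452]
[538.1296 183.1412]
turn(deg,tool now) [ 0.0109 -0.0117 -0.0642] shift mm in tool now [147.1038  45.3882  -7.8438] in target axes [147.0512  45.5514  -7.8824]
```

View pics/j_w.png

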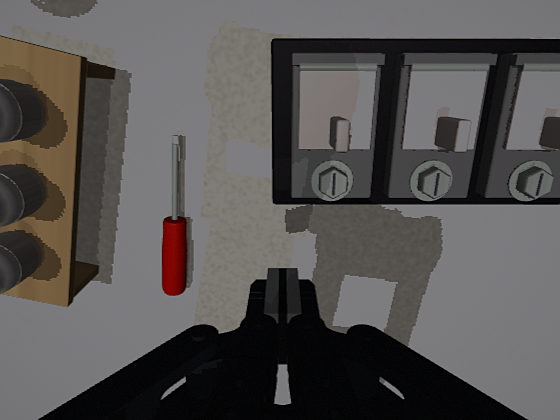

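View pics/j_t.png

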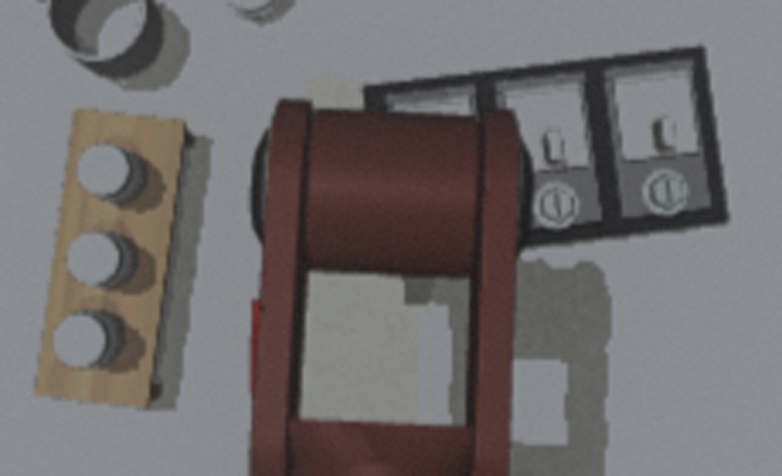

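The top view shows the three lids in line: (104,168), about (94,257) and (80,339). In the wrist picture the bolts are at (333,182), (433,181) and (531,181). Moving above the left bolt for a closer look.

```bash
python3 -m handwheel '[[0,[0.03,0.02,-0.004],[0,0,0]],[0,[0.04,0.02,-0.004],[0,0,0]],[0,[0.035,0.0055,0],[0,0,0]],[0,[0.015,0,0],[0,0,0]],[0,[0,0,0],[0,0,0]],[0,[0,0,0],[0,0,0]]]' 30
python3 - <<'E'
from h import *
o=ctrl.get_obs();c=cam("wrist",o);print(o['tool_pos'],o['opening'])
im=ctrl.get_image("wrist");cv2.imwrite("pics/k_w.png",im[:,:,::-1])
for P in([.532,-.0052,.054],[.5405,-.0939,.054],[.5498,-.1829,.054]): print(proj(c,P))
delta(down(5.7,1),np.array([.532,-.0052,.058]))
im=cv2.imread("pics/j_t.png"); g=cv2.cvtColor(im,6)
E
```

```text
t: 9.77
tool_pos: [0.5311, -0.0032, 0.0929]
tool_rot: [2.167, 0.109, -2.172]
contact_force: [-0.7, 0.6, 1.0]
opening: -0.0002
[ 0.5311 -0.0032  0.0929] -0.00019104080215842227
[285.4214 247.6458]
[444.1367 248.3847]
[603.5827 247.8787]
turn(deg,tool now) [ 0.09   -0.0624 -0.0936] shift mm in tool now [36.6939  1.6085  0.6086] in target axes [36.6919  1.6693  0.5661]
```

View pics/k_w.png

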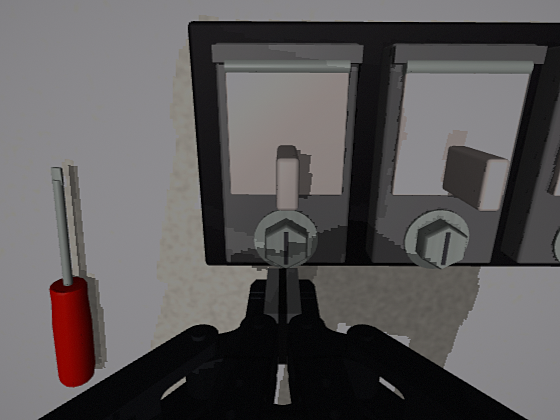

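The left bolt is at (286,245), predicted (285,248), so it is aligned. Descending to touch it in small steps.

```bash
python3 -m handwheel '[[0,[0.015,0.0016,0],[0,0,0]],[0,[0.012,0,0],[0,0,0]],[0,[0.004,0,0],[0,0,0]],[0,[0,0,0],[0,0,0]],[0,[0,0,0],[0,0,0]],[0,[0,0,0],[0,0,0]]]' 30
python3 -c "
from h import *
delta(down(5.7,1),np.array([.532,-.0052,.054]))"
python3 -m handwheel '[[0,[0.002,0,0],[0,0,0]],[0,[0,0,0],[0,0,0]],[0,[0,0,0],[0,0,0]]]'
```

```text
t: 10.32
tool_pos: [0.5325, -0.006, 0.0635]
tool_rot: [2.171, 0.106, -2.168]
contact_force: [-0.5, -0.3, 0.2]
opening: -0.0
turn(deg,tool now) [ 0.0101 -0.0633 -0.1058] shift mm in tool now [ 9.4825 -0.8688  0.3806] in target axes [ 9.4845 -0.8512  0.3703]
t: 10.57
tool_pos: [0.5319, -0.0061, 0.0607]
tool_rot: [2.17, 0.106, -2.17]
contact_force: [0.1, 0.0, 0.4]
opening: 0.0001
```

```bash
python3 -m handwheel '[[0,[0.003,0,0],[0,0,0]],[0,[0,0,0],[0,0,0]],[0,[0,0,0],[0,0,0]]]'
python3 -m handwheel '[[0,[0.002,0,0],[0,0,0]],[0,[0,0,0],[0,0,0]],[0,[0,0,0],[0,0,0]]]'
python3 -m handwheel '[[0,[0.001,0,0],[0,0,0]],[0,[0,0,0],[0,0,0]],[0,[0,0,0],[0,0,0]]]'
python3 -m handwheel '[[0,[0.001,0,0],[0,0,0]],[0,[0,0,0],[0,0,0]],[0,[0,0,0],[0,0,0]]]'
```

```text
t: 10.82
tool_pos: [0.5316, -0.0061, 0.0572]
tool_rot: [2.169, 0.106, -2.171]
contact_force: [-0.0, 0.2, -0.5]
opening: 0.0001
t: 11.07
tool_pos: [0.5316, -0.006, 0.0553]
tool_rot: [2.169, 0.106, -2.17]
contact_force: [0.9, 0.1, 0.6]
opening: -0.0
t: 11.32
tool_pos: [0.5317, -0.0061, 0.0544]
tool_rot: [2.169, 0.106, -2.17]
contact_force: [0.0, 0.4, 0.6]
opening: 0.0001
t: 11.57
tool_pos: [0.5321, -0.0061, 0.0541]
tool_rot: [2.17, 0.106, -2.169]
contact_force: [-2.4, 0.6, 4.2]
opening: 0.0001
```

```bash
python3 -m handwheel '[[0,[0.002,0,0],[0,0,0]],[0,[0,0,0],[0,0,0]],[0,[0,0,0],[0,0,0]]]'
```

```text
t: 11.82
tool_pos: [0.5321, -0.0061, 0.054]
tool_rot: [2.168, 0.107, -2.171]
contact_force: [-7.8, 0.5, 16.0]
opening: -0.0001
```

The left bolt is tight: 16 N with no movement. Now the middle one.

```bash
python3 -m handwheel '[[0,[-0.015,0,0],[0,0,0]],[0,[-0.016,0.015,0],[0,0,0]],[0,[0,0.035,0],[0,0,0]],[0,[0,0.028,0],[0,0,0]],[0,[0,0.011,0],[0,0,0]],[0,[0,0,0],[0,0,0]],[0,[0,0,0],[0,0,0]]]' 30
python3 - <<'E'
from h import *
o=ctrl.get_obs();c=cam("wrist",o);print(o['tool_pos'])
im=ctrl.get_image("wrist");cv2.imwrite("pics/l_w.png",im[:,:,::-1])
for P in([.532,-.0052,.054],[.5405,-.0939,.054],[.5498,-.1829,.054]): print(proj(c,P))
delta(down(5.7,1),np.array([.5405,-.0939,.057]))
E
```

```text
t: 12.4
tool_pos: [0.5402, -0.0943, 0.082]
tool_rot: [2.17, 0.106, -2.172]
contact_force: [-0.5, 0.2, 0.3]
opening: 0.0
[ 0.5402 -0.0943  0.082 ]
[113.4352 256.5919]
[281.0117 256.9553]
[449.3389 256.0142]
turn(deg,tool now) [-0.0073  0.0808 -0.0174] shift mm in tool now [24.9624  0.1919 -0.4019] in target axes [24.9629  0.1995 -0.3666]
```

View pics/l_w.png

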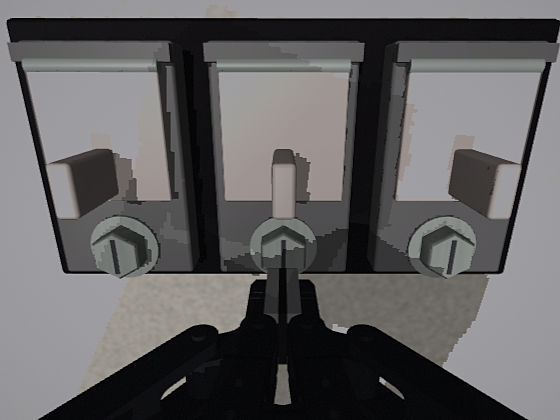

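Bolts at (118,254), (283,253) and (450,254) agree with the projections. Touching the middle one.

```bash
python3 -m handwheel '[[0,[0.013,0,0],[0,0,0]],[0,[0.009,0,0],[0,0,0]],[0,[0.003,0,0],[0,0,0]],[0,[0,0,0],[0,0,0]],[0,[0,0,0],[0,0,0]],[0,[0,0,0],[0,0,0]]]' 30
python3 -m handwheel '[[0,[0.0015,0,0],[0,0,0]],[0,[0,0,0],[0,0,0]],[0,[0,0,0],[0,0,0]]]'
python3 -m handwheel '[[0,[0.001,0,0],[0,0,0]],[0,[0,0,0],[0,0,0]],[0,[0,0,0],[0,0,0]]]'
python3 -m handwheel '[[0,[0.001,0,0],[0,0,0]],[0,[0,0,0],[0,0,0]],[0,[0,0,0],[0,0,0]]]'
```

```text
t: 12.95
tool_pos: [0.5408, -0.0944, 0.0577]
tool_rot: [2.169, 0.107, -2.169]
contact_force: [0.4, -0.2, 0.4]
opening: -0.0003
t: 13.2
tool_pos: [0.5408, -0.0947, 0.0564]
tool_rot: [2.17, 0.106, -2.169]
contact_force: [-0.2, 0.3, 0.2]
opening: -0.0001
t: 13.45
tool_pos: [0.5406, -0.0947, 0.0552]
tool_rot: [2.169, 0.106, -2.17]
contact_force: [0.6, -0.6, 0.2]
opening: 0.0003
t: 13.7
tool_pos: [0.5406, -0.0946, 0.0541]
tool_rot: [2.169, 0.106, -2.17]
contact_force: [0.3, -0.3, -0.4]
opening: 0.0003
```

```bash
python3 -m handwheel '[[0,[0.001,0,0],[0,0,0]],[0,[0,0,0],[0,0,0]],[0,[0,0,0],[0,0,0]]]'
```

```text
t: 13.95
tool_pos: [0.5407, -0.0947, 0.0533]
tool_rot: [2.17, 0.106, -2.17]
contact_force: [0.5, 0.4, 1.6]
opening: -0.0
```

```bash
python3 -m handwheel '[[0,[0.001,0,0],[0,0,0]],[0,[0,0,0],[0,0,0]],[0,[0,0,0],[0,0,0]]]'
python3 -m handwheel '[[0,[0.001,0,0],[0,0,0]],[0,[0,0,0],[0,0,0]],[0,[0,0,0],[0,0,0]]]'
python3 -m handwheel '[[0,[0.001,0,0],[0,0,0]],[0,[0,0,0],[0,0,0]],[0,[0,0,0],[0,0,0]]]'
```

```text
t: 14.2
tool_pos: [0.5408, -0.0947, 0.0523]
tool_rot: [2.17, 0.106, -2.17]
contact_force: [-0.7, -0.2, 1.7]
opening: -0.0003
t: 14.45
tool_pos: [0.5408, -0.0947, 0.0513]
tool_rot: [2.17, 0.106, -2.17]
contact_force: [-1.1, -0.7, 2.3]
opening: 0.0001
t: 14.7
tool_pos: [0.5408, -0.0947, 0.0503]
tool_rot: [2.17, 0.106, -2.169]
contact_force: [-0.2, -0.2, 3.4]
opening: 0.0
```

The middle bolt gives: it sank about 4 mm at 3.4 N, so it is the loose one. The task asks for all three, so I tap the right one too.

```bash
python3 -m handwheel '[[0,[-0.018,0,0],[0,0,0]],[0,[-0.016,0.015,0],[0,0,0]],[0,[0,0.035,0],[0,0,0]],[0,[0,0.028,0],[0,0,0]],[0,[0,0.011,0],[0,0,0]],[0,[0,0,0],[0,0,0]],[0,[0,0,0],[0,0,0]]]' 30
python3 - <<'E'
from h import *
o=ctrl.get_obs();c=cam("wrist",o);print(o['tool_pos'])
im=ctrl.get_image("wrist");cv2.imwrite("pics/m_w.png",im[:,:,::-1])
for P in([.532,-.0052,.054],[.5405,-.0939,.054],[.5498,-.1829,.054]): print(proj(c,P))
delta(down(5.7,1),np.array([.5498,-.1832,.057]))
E
```

```text
t: 15.28
tool_pos: [0.5488, -0.1827, 0.0834]
tool_rot: [2.169, 0.107, -2.173]
contact_force: [0.3, -0.2, -0.6]
opening: 0.0001
[ 0.5488 -0.1827  0.0834]
[-51.199 255.21 ]
[115.2555 255.6268]
[282.2915 254.7468]
turn(deg,tool now) [0.0015 0.1018 0.0053] shift mm in tool now [26.3848  1.2117 -0.9223] in target axes [26.3865  1.2092 -0.8755]
```

View pics/m_w.png

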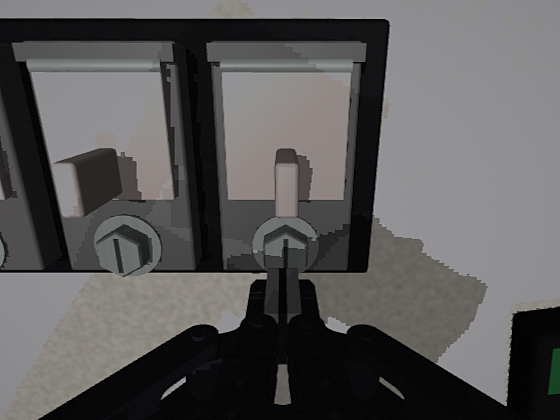

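The right bolt is at (286,252), predicted (282,255), so it is aligned.

```bash
python3 -m handwheel '[[0,[0.014,0.001,0],[0,0,0]],[0,[0.009,0,0],[0,0,0]],[0,[0.003,0,0],[0,0,0]],[0,[0.001,0,0],[0,0,0]],[0,[0,0,0],[0,0,0]],[0,[0,0,0],[0,0,0]]]' 30
python3 -m handwheel '[[0,[0.0015,0,0],[0,0,0]],[0,[0,0,0],[0,0,0]],[0,[0,0,0],[0,0,0]]]'
python3 -m handwheel '[[0,[0.001,0,0],[0,0,0]],[0,[0,0,0],[0,0,0]],[0,[0,0,0],[0,0,0]]]'
```

```text
t: 15.83
tool_pos: [0.5496, -0.184, 0.0573]
tool_rot: [2.169, 0.107, -2.17]
contact_force: [-0.4, -0.8, -0.2]
opening: 0.0001
t: 16.08
tool_pos: [0.5497, -0.1843, 0.0561]
tool_rot: [2.17, 0.106, -2.169]
contact_force: [0.6, 0.2, 0.9]
opening: 0.0001
t: 16.33
tool_pos: [0.5495, -0.1842, 0.0548]
tool_rot: [2.169, 0.106, -2.17]
contact_force: [0.1, 0.8, -0.5]
opening: -0.0003
```

```bash
python3 -m handwheel '[[0,[0.001,0,0],[0,0,0]],[0,[0,0,0],[0,0,0]],[0,[0,0,0],[0,0,0]]]'
```

```text
t: 16.58
tool_pos: [0.5498, -0.1843, 0.0541]
tool_rot: [2.17, 0.106, -2.169]
contact_force: [0.3, -0.2, 2.0]
opening: 0.0002
```

```bash
python3 -m handwheel '[[0,[0.002,0,0],[0,0,0]],[0,[0,0,0],[0,0,0]],[0,[0,0,0],[0,0,0]]]'
```

```text
t: 16.83
tool_pos: [0.5498, -0.1843, 0.054]
tool_rot: [2.169, 0.107, -2.17]
contact_force: [-5.6, 2.1, 12.6]
opening: -0.0
```

The right bolt is tight: 12.6 N with no movement. Next, the middle cap's fin.

```bash
python3 -m handwheel '[[0,[-0.025,0,0],[0,0,0]],[0.02,[-0.035,0,0],[0,0,0]],[0.04,[-0.01,-0.025,-0.01],[0,0,0]],[0.04,[0,-0.035,-0.015],[0,0,0]],[0.04,[0,-0.022,-0.013],[0,0,0]],[0.04,[0,-0.008,-0.007],[0,0,0]],[0.04,[0,0,0],[0,0,0]],[0.04,[0,0,0],[0,0,0]]]' 20
python3 - <<'E'
from h import *
o=ctrl.get_obs();c=cam("wrist",o);print(o['tool_pos'],o['opening'])
im=ctrl.get_image("wrist");cv2.imwrite("pics/n_w.png",im[:,:,::-1])
d=np.array([np.cos(np.radians(5.7)),np.sin(np.radians(5.7)),0]);e=np.array([-d[1],d[0],0]);b=np.array([.5407,-.0945,.054])
for s in(.033,.045,.057): print(proj(c,b+s*d+[0,0,.033]))
print([proj(c,b+.057*d+k*e+[0,0,.033]) for k in(-.005,.005)])
delta(down(5.7,1),np.r_[(b+.045*d)[:2],.057])
E
```

```text
t: 17.5
tool_pos: [0.5852, -0.0902, 0.1211]
tool_rot: [2.167, 0.107, -2.17]
contact_force: [0.6, -0.9, 0.5]
opening: 0.0401
[ 0.5852 -0.0902  0.1211] 0.04011810187864114
[281.4595 271.5245]
[281.4632 252.0279]
[281.4672 231.7217]
[array([290.7755, 231.7227]), array([272.1579, 231.7207])]
turn(deg,tool now) [-0.0126  0.0888 -0.1003] shift mm in tool now [64.0478 -0.7903 -0.7008] in target axes [64.0501 -0.678  -0.6016]
```

View pics/n_w.png

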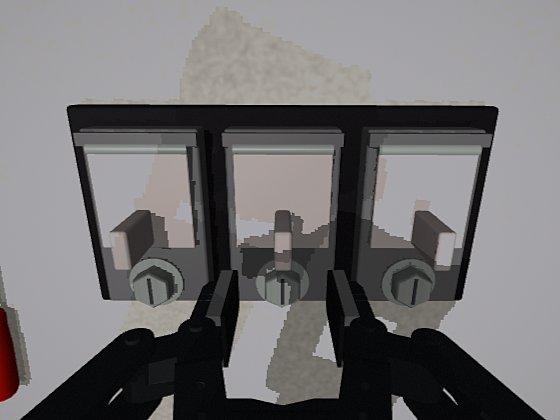

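The middle fin's top face spans rows 232-268 and columns 274-292, predicted 232-272 and 272-291. Descending and pinching.

```bash
python3 -m handwheel '[[0.04,[0.02,-0.0003,-0.0006],[0,0,0]],[0.04,[0.025,0,0],[0,0,0]],[0.04,[0.013,0,0],[0,0,0]],[0.04,[0.006,0,0],[0,0,0]],[0.04,[0,0,0],[0,0,0]],[0.04,[0,0,0],[0,0,0]]]' 20
python3 - <<'E'
from h import *
o=ctrl.get_obs();c=cam("wrist",o);print(o['tool_pos'],o['opening'],o['contact_force'])
im=ctrl.get_image("wrist");cv2.imwrite("pics/o_w.png",im[:,:,::-1])
delta(down(5.7,1),np.array([.5855,-.0900,.057]))
E
```

```text
t: 18.05
tool_pos: [0.586, -0.0904, 0.0579]
tool_rot: [2.17, 0.105, -2.17]
contact_force: [-0.1, 0.7, 0.5]
opening: 0.0399
[ 0.586  -0.0904  0.0579] 0.03992390588540943 [-0.1078  0.709   0.5337]
turn(deg,tool now) [-0.0292 -0.0646 -0.1235] shift mm in tool now [ 1.7158 -0.5385  1.1205] in target axes [ 1.7182 -0.5354  1.1183]
```

View pics/o_w.png

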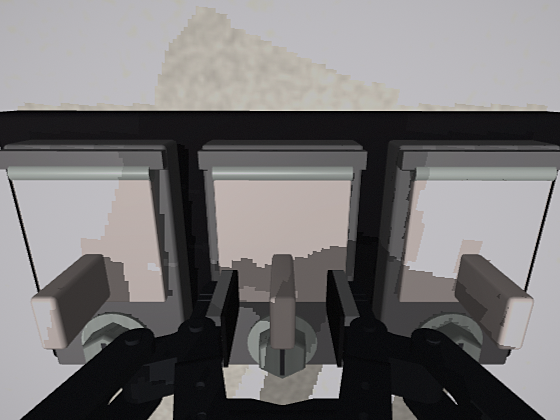

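```bash
python3 -m handwheel '[[0.02,[0,0,0],[0,0,0]],[0.004,[0,0,0],[0,0,0]],[0.004,[0,0,0],[0,0,0]],[0.004,[0,0,0],[0,0,0]],[0.004,[0,0,0],[0,0,0]],[0.004,[0,0,0],[0,0,0]]]' 20
python3 - <<'E'
from h import *
o=ctrl.get_obs();print(o['tool_pos'],o['opening'],o['contact_force'])
p=o['tool_pos']+[0,0,.019]
d=np.array([np.cos(np.radians(5.7)),np.sin(np.radians(5.7)),0])
h=np.array([.5407,-.0945,.044])+.095*d
r=np.array([(p-h)@d,p[2]-h[2]]); print(r)
for a in range(0,55,5):
    t=np.radians(a); v=np.array([r[0]*np.cos(t)+r[1]*np.sin(t),-r[0]*np.sin(t)+r[1]*np.cos(t)])-r
    print(a,1e3*v)
E
```

```text
t: 18.6
tool_pos: [0.5868, -0.0903, 0.0589]
tool_rot: [2.171, 0.105, -2.168]
contact_force: [-1.6, -1.0, 6.0]
opening: 0.0095
[ 0.5868 -0.0903  0.0589] 0.00948243299309098 [-1.6347 -0.9679  6.0253]
[-0.0487  0.0339]
0 [0. 0.]
5 [3.1385 4.1184]
10 [6.6239 7.9477]
15 [10.4299 11.4586]
20 [14.5273 14.6244]
25 [18.8851 17.4211]
30 [23.47   19.8273]
35 [28.2473 21.8247]
40 [33.1804 23.3982]
45 [38.2319 24.5358]
50 [43.3633 25.2287]
```

Pinched at 9.5 mm opening. Following the hinge arc to about 25° first, then checking.

```bash
python3 -m handwheel '[[0.004,[-0.0041,0,-0.0031],[0,0,0]],[0.004,[-0.0038,0,-0.0035],[0,0,0]],[0.004,[-0.0035,0,-0.0038],[0,0,0]],[0.004,[-0.0032,0,-0.0041],[0,0,0]],[0.004,[-0.0028,0,-0.0044],[0,0,0]],[0.004,[0,0,0],[0,0,0]],[0.004,[0,0,0],[0,0,0]]]' 20
python3 - <<'E'
from h import *
o=ctrl.get_obs();print(o['tool_pos'],o['opening'],o['contact_force'],o['wrist_torque'])
im=ctrl.get_image("wrist");cv2.imwrite("pics/p_w.png",im[:,:,::-1])
im=ctrl.get_image("scene");cv2.imwrite("pics/p_s.png",cv2.resize(im[160:280,160:320,::-1],None,fx=4,fy=4,interpolation=2))
E
```

```text
t: 19.18
tool_pos: [0.6033, -0.0885, 0.0739]
tool_rot: [2.164, 0.106, -2.175]
contact_force: [-4.0, -5.0, -0.0]
opening: 0.0095
[ 0.6033 -0.0885  0.0739] 0.009508004870401472 [-4.0397 -4.9539 -0.0391] [-0.7043  0.6344 -0.1241]
```

View pics/p_w.png

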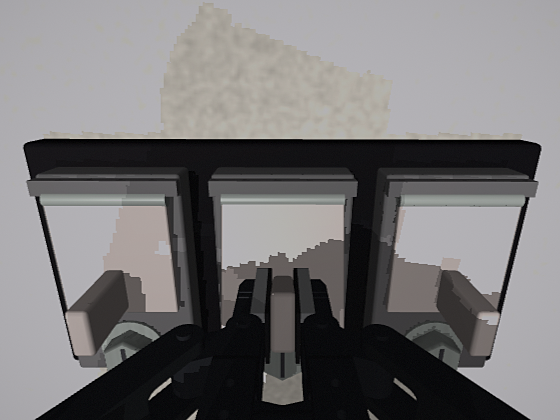

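View pics/p_s.png

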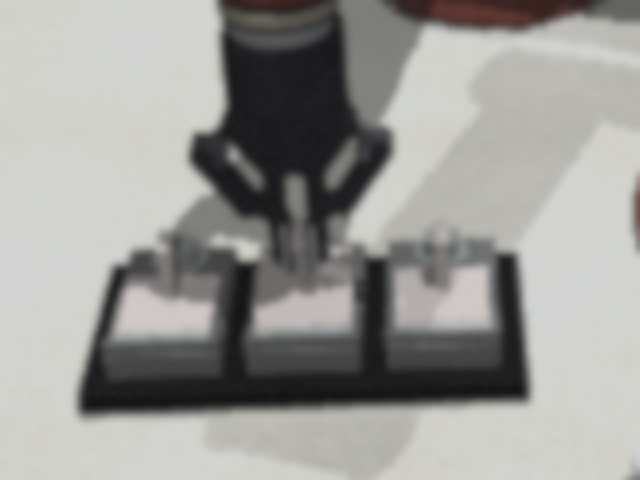

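```bash
cat >> h.py <<'E'
d=np.array([np.cos(np.radians(5.7)),np.sin(np.radians(5.7)),0]);e=np.array([-d[1],d[0],0])
B=np.array([.5407,-.0945,.054])
def cap(a,bolt=B):
    h=bolt+.095*d-[0,0,.010]; t=np.radians(a)
    def w(x,y,z): # rel to hinge closed: x along d, z up
        return h+(x*np.cos(t)+z*np.sin(t))*d+y*e+np.array([0,0,-x*np.sin(t)+z*np.cos(t)])
    fin=[[w(-.05+sx*.012,sy*.005,z) for sx,sy in((-1,-1),(-1,1),(1,1),(1,-1))] for z in(.003,.043)]
    plate=[w(x,y,.003) for x,y in((-.066,-.031),(-.066,.031),(0,.031),(0,-.031))]
    return fin,plate
def draw(im,c,a,col,s=1,off=(0,0),dc=(0,0)):
    fin,pl=cap(a)
    for q in fin+[pl]:
        pts=np.array([(proj(c,p)+dc-np.array(off))*s for p in q]); cv2.polylines(im,[pts.round().astype(int)],True,col,1)
E
python3 - <<'E'
from h import *
o=ctrl.get_obs();c=cam("wrist",o)
im=cv2.imread("pics/p_w.png");L=cv2.resize(im[150:420,130:430],None,fx=2.6,fy=2.2*1.18)
s=2.6
L=cv2.resize(im[190:420,150:420],None,fx=s,fy=s)
draw(L,c,0,(0,0,255),s,(150,190));draw(L,c,25,(0,255,0),s,(150,190))
cv2.imwrite("pics/p2.png",L)
im=ctrl.get_image("scene")[:,:,::-1];s=6
L=cv2.resize(im[190:260,190:290],None,fx=s,fy=s,interpolation=2).copy();L0=L.copy();c=cam("scene")
draw(L,c,0,(0,0,255),s,(190,190));draw(L,c,25,(0,255,0),s,(190,190))
cv2.imwrite("pics/p3.png",L);
E
```

```text
(no output)
```

View pics/p2.png

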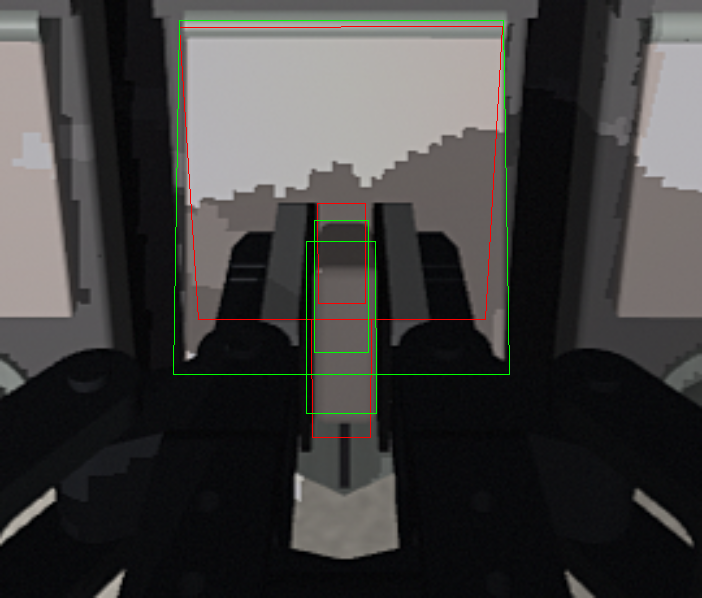

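View pics/p3.png

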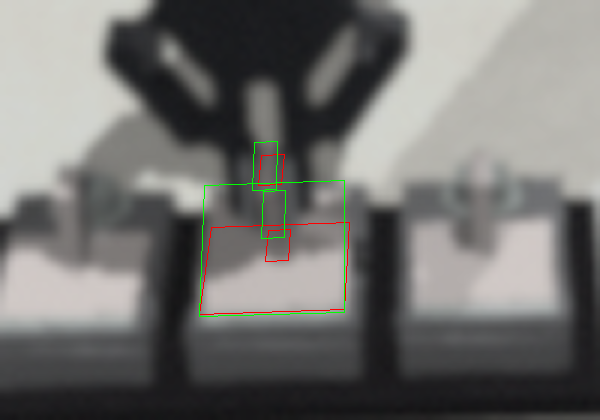

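The plate edges and fin match the opened model (green), roughly 22°. Continuing along the arc.

```bash
python3 -m handwheel '[[0.004,[-0.0024,0,-0.0046],[0,0,0]],[0.004,[-0.002,0,-0.0048],[0,0,0]],[0.004,[-0.0016,0,-0.0049],[0,0,0]],[0.004,[-0.0012,0,-0.005],[0,0,0]],[0.004,[-0.0007,0,-0.0051],[0,0,0]],[0.004,[0,0,0],[0,0,0]],[0.004,[0,0,0],[0,0,0]],[0.004,[0,0,0],[0,0,0]]]' 20
cat > chk.py <<'E'
from h import *
import sys
from scipy.optimize import least_squares
tag,*A=sys.argv[1:]
o=ctrl.get_obs();print(o['tool_pos'],o['opening'],o['contact_force'],o['wrist_torque'])
hh=B+.095*d-[0,0,.010]; p=o['tool_pos']+[0,0,.019]
v=np.array([(p-hh)@d,p[2]-hh[2]]); r0=np.array([-.0487,.0339]); ang=lambda q:np.degrees(np.arctan2(q[1],-q[0]))
print("angle from pinch",ang(v)-ang(r0),"radius",np.linalg.norm(v),np.linalg.norm(r0))
im=ctrl.get_image("wrist")[:,:,::-1];c=cam("wrist",o);s=2.6
L=cv2.resize(im[190:420,150:420],None,fx=s,fy=s).copy()
for a,col in zip(A,((0,0,255),(0,255,0))): draw(L,c,float(a),col,s,(150,190))
cv2.imwrite(f"pics/{tag}_w.png",L)
im=ctrl.get_image("scene")[:,:,::-1];s=6;c=cam("scene")
L=cv2.resize(im[190:260,190:290],None,fx=s,fy=s,interpolation=2).copy();cv2.imwrite(f"pics/{tag}_s0.png",L)
for a,col in zip(A,((0,0,255),(0,255,0))): draw(L,c,float(a),col,s,(190,190))
cv2.imwrite(f"pics/{tag}_s.png",L)
E
python3 chk.py q 40 50
```

```text
t: 20.0
tool_pos: [0.6278, -0.0861, 0.082]
tool_rot: [2.165, 0.106, -2.174]
contact_force: [-4.0, -3.5, 0.2]
opening: 0.01
[ 0.6278 -0.0861  0.082 ] 0.009970262564095764 [-3.9524 -3.4926  0.2431] [-0.6149  0.5578 -0.0404]
angle from pinch 47.67478386173121 radius 0.0574620459550816 0.05933717216045942
```

View pics/q_w.png

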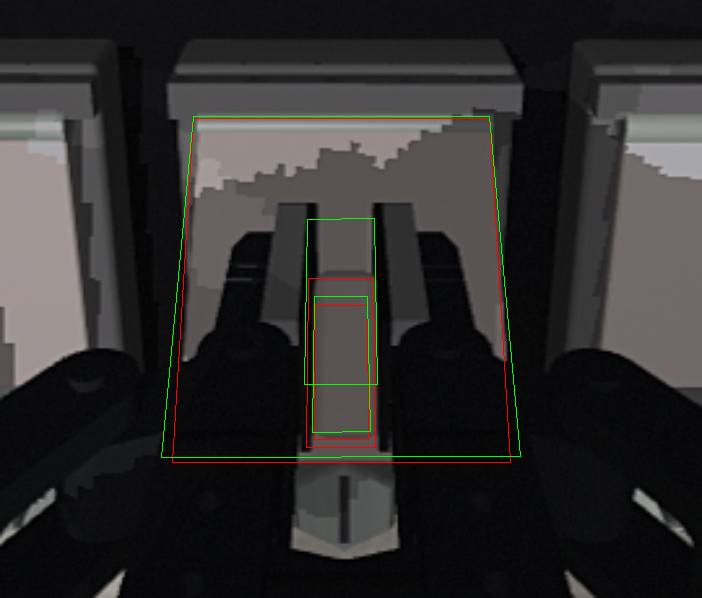

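View pics/q_s.png

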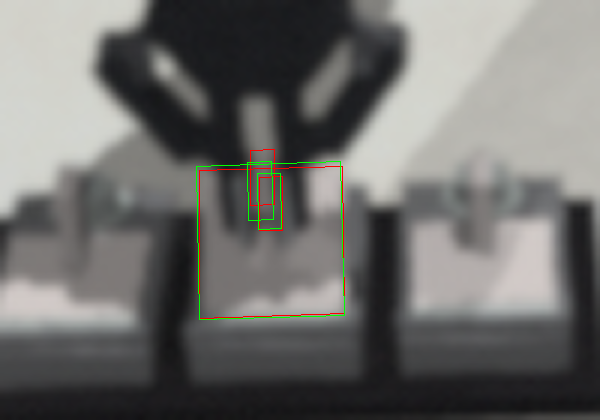

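View pics/q_s0.png

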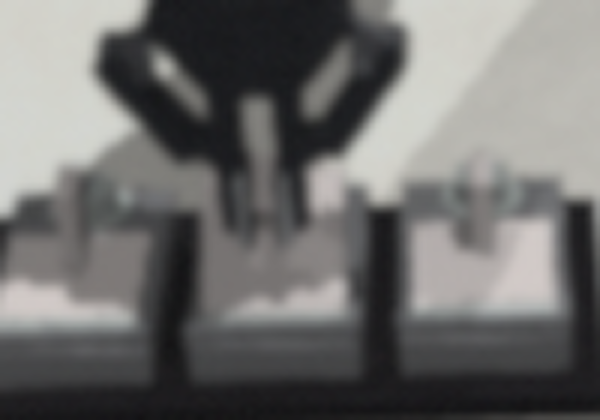

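```bash
python3 - <<'E'
from h import *
o=ctrl.get_obs();im=ctrl.get_image("wrist")[:,:,::-1];c=cam("wrist",o)
s=6;x0,y0,x1,y1=235,260,330,360
L=cv2.convertScaleAbs(cv2.resize(im[y0:y1,x0:x1],None,fx=s,fy=s,interpolation=cv2.INTER_CUBIC),alpha=1.9)
cv2.imwrite("pics/r0.png",L)
for a in(38,42,46,50):
    f,pl=cap(a); print(a,[ (proj(c,q)-[x0,y0])*s for q in(f[1][0],f[1][2],f[0][0],f[0][2])])
# bolt check
print((proj(c,B)-[x0,y0])*s, proj(c,B))
E
```

```text
38 [array([354.891 , 635.7447]), array([201.1869, 246.8111]), array([338.1515, 592.0017]), array([217.5944, 287.0026])]
42 [array([356.5839, 586.5505]), array([200.3655, 195.6405]), array([339.5493, 590.87  ]), array([216.7581, 281.1549])]
46 [array([358.1605, 529.8352]), array([199.6765, 141.2525]), array([340.9627, 585.474 ]), array([215.9278, 272.8786])]
50 [array([359.5936, 465.8321]), array([199.1307,  84.1501]), array([342.382 , 575.5488]), array([215.1091, 262.1298])]
[277.2322 756.3382] [281.2054 386.0564]
```

View pics/r0.png

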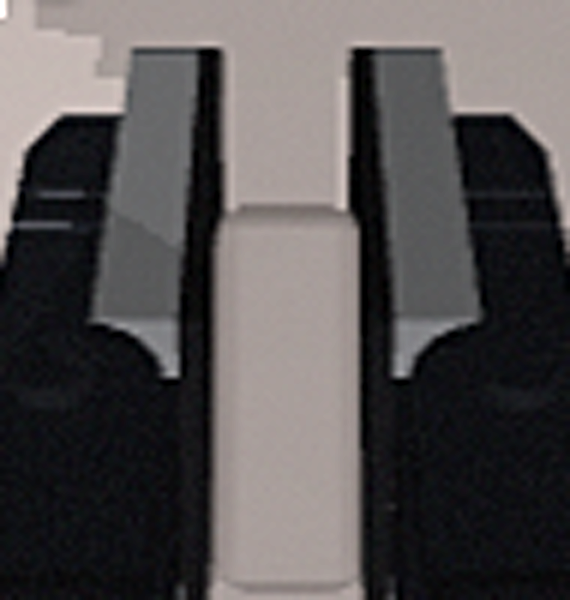

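The fin's top face now spans zoomed rows 215 to 585, which matches an opening of about 41°. The pinch point alone would give 47.7°, so the pads slipped a little. Moving about 9° further.

```bash
python3 -m handwheel '[[0.004,[-0.0003,0,-0.0045],[0,0,0]],[0.004,[0,0,-0.0045],[0,0,0]],[0.004,[0,0,0],[0,0,0]],[0.004,[0,0,0],[0,0,0]],[0.004,[0,0,0],[0,0,0]]]' 20
python3 chk.py s 45 50
python3 - <<'E'
from h import *
o=ctrl.get_obs();im=ctrl.get_image("wrist")[:,:,::-1];c=cam("wrist",o)
s=6;x0,y0,x1,y1=235,260,330,360
L=cv2.convertScaleAbs(cv2.resize(im[y0:y1,x0:x1],None,fx=s,fy=s,interpolation=cv2.INTER_CUBIC),alpha=1.9)
cv2.imwrite("pics/s1.png",L)
for a in(42,46,50,54):
    f,pl=cap(a); print(a,[ (proj(c,q)-[x0,y0])*s for q in(f[1][0],f[1][2],f[0][0],f[0][2])])
E
```

```text
t: 20.57
tool_pos: [0.6367, -0.0853, 0.0824]
tool_rot: [2.164, 0.105, -2.174]
contact_force: [-3.7, -4.3, 1.6]
opening: 0.0094
[ 0.6367 -0.0853  0.0824] 0.00941647508827493 [-3.7439 -4.2666  1.6357] [-0.5641  0.7143  0.0397]
angle from pinch 56.61241774387131 radius 0.05745392408692036 0.05933717216045942
42 [array([354.8   , 695.2732]), array([202.3326, 306.4683]), array([338.5074, 675.9216]), array([218.0457, 367.5973])]
46 [array([356.2968, 642.2323]), array([201.6725, 254.2642]), array([339.8658, 672.6042]), array([217.2459, 360.6125])]
50 [array([357.6556, 581.952 ]), array([201.149 , 199.2234]), array([341.2285, 664.8667]), array([216.4576, 351.1875])]
54 [array([358.8513, 514.7993]), array([200.7701, 141.8822]), array([342.585 , 652.4656]), array([215.6865, 339.2919])]
```

View pics/s1.png

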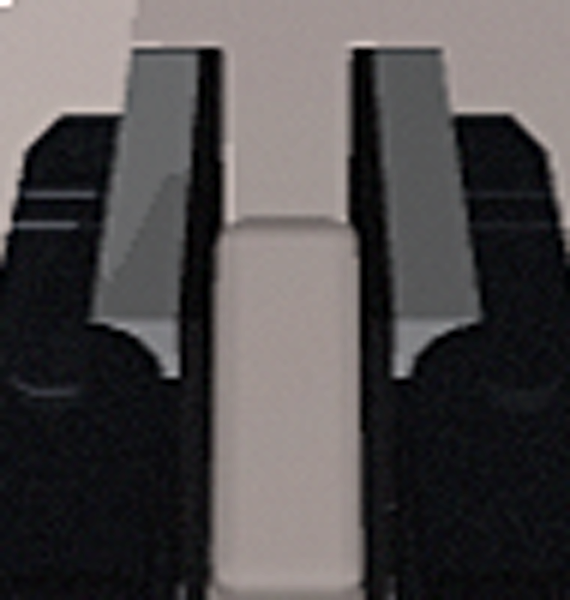

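View pics/s_s.png

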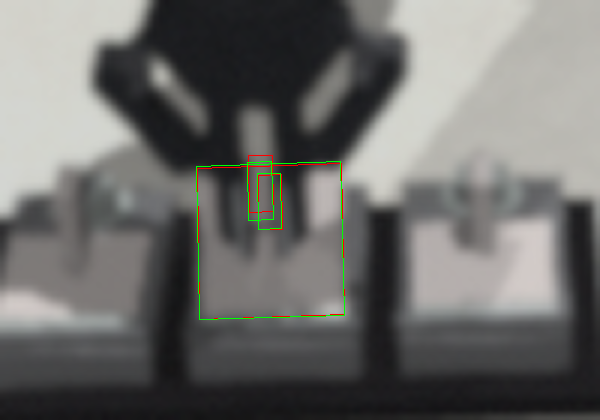

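```bash
python3 - <<'E'
from h import *
o=ctrl.get_obs();im=ctrl.get_image("wrist")[:,:,::-1].copy();c=cam("wrist",o)
for k,a in((-1,0),(0,49),(1,0)):
    f,pl=cap(a,B+k*.09*e)
    for q in f+[pl]: cv2.polylines(im,[np.array([proj(c,p) for p in q]).round().astype(int)],True,(0,255,0),1)
cv2.imwrite("pics/t_w.png",cv2.resize(im,None,fx=1.4,fy=1.4))
im=ctrl.get_image("top");cv2.imwrite("pics/t_t.png",cv2.resize(im[60:340,20:560,::-1],None,fx=1.48,fy=1.48))
E
```

```text
(no output)
```

View pics/t_w.png

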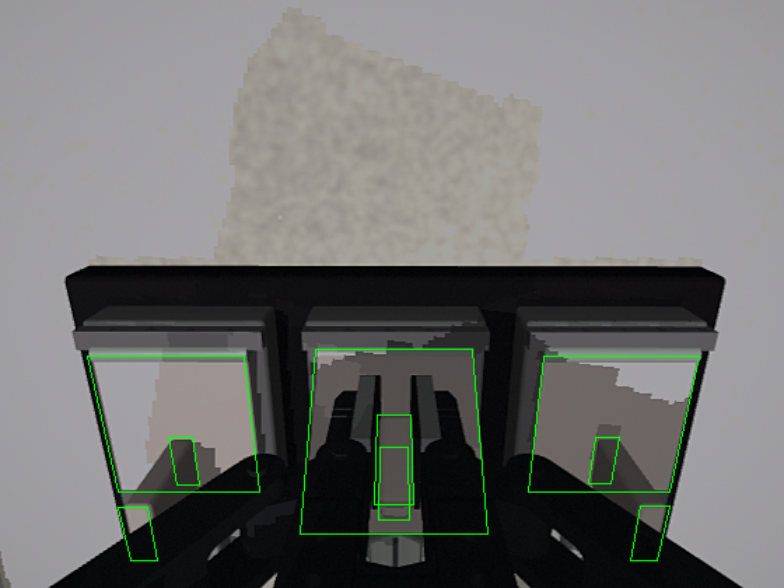

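View pics/t_t.png

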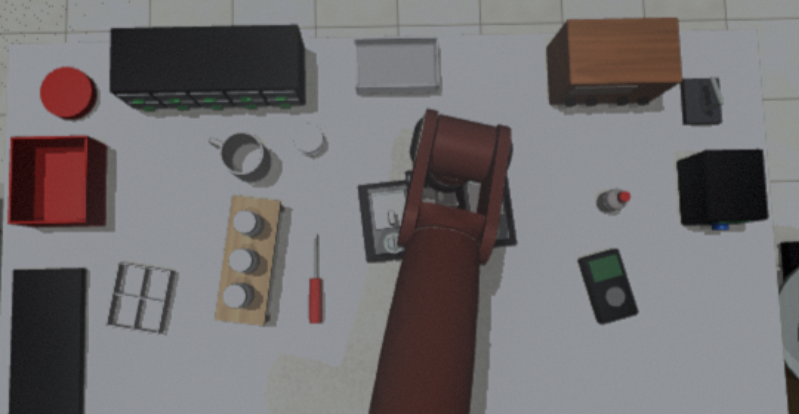

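The neighbouring caps are shut, and the lids on the rack are in line at (247,222), (242,260) and (237,296). One last nudge of about 1.5°, then I check that it is steady.

```bash
python3 -m handwheel '[[0.004,[0,0,-0.0013],[0,0,0]],[0.004,[0,0,0],[0,0,0]],[0.004,[0,0,0],[0,0,0]],[0.004,[0,0,0],[0,0,0]],[0.004,[0,0,0],[0,0,0]],[0.004,[0,0,0],[0,0,0]],[0.004,[0,0,0],[0,0,0]]]' 20
python3 - <<'E'
from h import *
o=ctrl.get_obs();im=ctrl.get_image("wrist")[:,:,::-1];c=cam("wrist",o);print(o['tool_pos'],o['opening'])
s=6;x0,y0,x1,y1=235,260,330,370
L=cv2.convertScaleAbs(cv2.resize(im[y0:y1,x0:x1],None,fx=s,fy=s,interpolation=cv2.INTER_CUBIC),alpha=1.9)
cv2.imwrite("pics/u1.png",L)
for a in(46,48,50,52,54):
    f,pl=cap(a); print(a,[ (proj(c,q)-[x0,y0])[1]*s for q in(f[1][0],f[1][2],f[0][0],f[0][2])])
im=ctrl.get_image("scene")[:,:,::-1];cv2.imwrite("pics/u_s.png",cv2.resize(im[150:300],None,fx=1.42,fy=1.42))
cv2.imwrite("pics/u_z.png",cv2.resize(im[165:275,175:405],None,fx=3.4,fy=3.4,interpolation=cv2.INTER_CUBIC))
E
```

```text
t: 21.4
tool_pos: [0.6377, -0.0852, 0.0824]
tool_rot: [2.163, 0.106, -2.175]
contact_force: [-4.0, -3.1, 1.4]
opening: 0.0097
[ 0.6377 -0.0852  0.0824] 0.009749735022807094
46 [np.float64(655.0187147369918), np.float64(266.91192986894646), np.float64(682.107475865882), np.float64(370.0993866773607)]
48 [np.float64(625.9912500736723), np.float64(239.82966298774295), np.float64(678.9482535582422), np.float64(365.7771241192743)]
50 [np.float64(595.1899504203016), np.float64(212.09696546976988), np.float64(674.6553747042573), np.float64(360.8407201409267)]
52 [np.float64(562.6652992942422), np.float64(183.78232894049643), np.float64(669.1990590728507), np.float64(355.28687683695557)]
54 [np.float64(528.4790792967965), np.float64(154.9575642178704), np.float64(662.5515789231961), np.float64(349.1136240373455)]
```

View pics/u1.png

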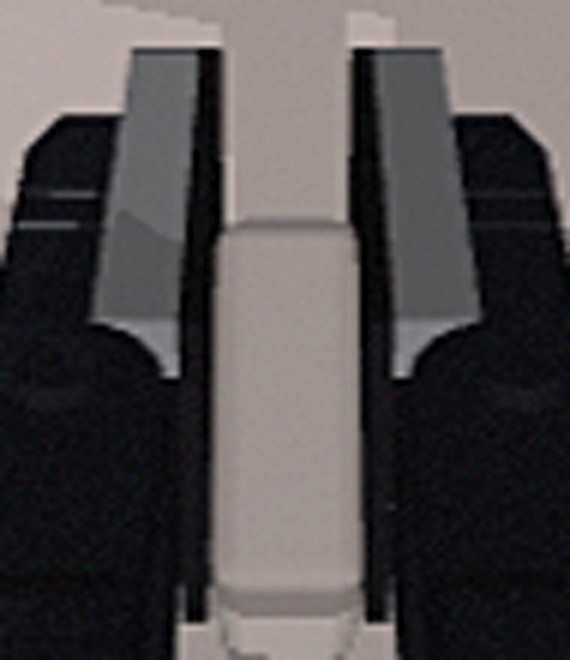

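View pics/u_z.png

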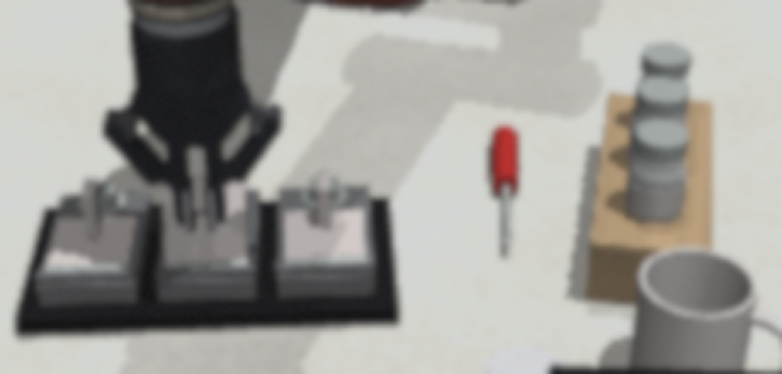

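The fin edges at rows 228 and 596 put the cap at about 49-50° open. The pose and grip are steady, the other caps are shut, and the jars are in line.

```bash
python3 -c "
from station import ctrl
print(ctrl.finish_job())"
```

```text
the job is handed in; nothing more can be done
None
```

The job is handed in at about 21.6 s of the 61 s allowed, with the middle bolt's cap held open at about 49–50°.

- **Jar:** I set it upright in the gap on the rack. In the last top and scene pictures its lid is in line with the two neighbours, and it stands roughly 1 mm nearer the robot than the exact middle.
- **Bolts, tapped left to right:**
  - Left: tight, 16 N with no movement.
  - Middle: loose, it sank about 4 mm at 3.4 N.
  - Right: tight, 12.6 N with no movement.
- **Cap:** I pinched the middle cap's fin with 20 N and swung it along its hinge arc, finishing with the grip still on.
- **Everything else:** the other two caps look shut. The things I could see in the last pictures look unmoved, judged by eye.

**Check that disagreed:** dead reckoning from the pinch point gave about 57°, while the wrist picture gave 49–50°. The pads slipped a little on the fin as it pivoted, so I went by the picture.

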